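Feed a block to the cut mark with the telescoping stop and hold it for the saw

TASK

Lay the 105 mm hardwood block that lies just right of the cutting cradle flat in the cradle's trough, lengthwise, between the push pad and the saw slot, and let go of it. Then squeeze the red lock button in the arm's grip to release the telescoping stop, and run the arm out so that its pad pushes the block along until the brass pointer stands level with the white line of the red cursor on the scale, without running past it. Finish holding: keep the grip squeezed with the arm at the cursor and the block's end still against the pad, since the arm springs back if let go; leave the cursor and the other things on the bench as they are.

Things in the scene. Friction and masses are not known exactly. Their poses are not given: they have to be found in the camera images.
- cutting_cradle: Fixed cutting cradle: plywood base 112 x 436 mm (local x, y), top at z 18 mm; origin at bench height on the feed axis, which is local +y. A trough 51 mm wide (floor z 18) runs from y -50 to +204 mm between two fences (tops z 36; scale on the front one, at -x). The arm's tube lies at y -226 to -86 mm, top z 57 mm.
- bay (a point): Floor of the trough midway between the push pad (arm home) and the saw slot: local (0, 22.5, 18) mm of the cradle, axes as the cradle's. The bay is 125 mm long, the block 105 mm.
- saw_slot (a point): Where the saw slot crosses the feed axis, on the trough floor, 85 mm along +y from the cradle's origin; axes as the cradle's. Four steel guide pins, 8 mm thick, tops at z 71 mm, stand 6.5 mm before and behind it at x +-33.5 mm.
- stop_arm (a joint): Extension in m of the telescoping arm along the cradle's +y, 0 = home (locked as it starts), at most 0.105. When released a return spring pulls it home with about 4 N at home to 7 N at full stretch; it does not lock anywhere else.
- grip (a point): Middle of the grasp on the arm's upright black grip, 92 mm above the bench: red button's face 16 mm toward local -x (robot's side), rear rubber face 16 mm toward +x. Grip is 26 mm long in y, top at z 114. Take it from above, fingers closing along local x, one on the button, one on the rear face: 32 mm wide, 27 squeezed. Moves with the arm; axes as the cradle's.
- lock_button (a joint): Red lock button, 18 x 28 mm, on the grip's robot side; 0 = out, 0.005 m = fully in, pressed along local +x; spring 3 N at rest to 7 N fully in. Its tongue sits behind a catch at the arm's home place: the arm comes free once the button is 3 mm in.
- push_face (a point): On the face of the push pad (45 mm wide, z 22 to 59 mm), at trough floor height; the block lies at +y of it. Moves with the arm; axes as the cradle's.
- pointer (a point): Tip of the arm's brass pointer over the scale. Moves with the arm; axes as the cradle's.
- cursor_line (a point): White line across the red sliding cursor (10 mm long) on the scale, at the height of the pointer's tip; pointer and line are level when their y in the cradle's axes agree. The line is 50 to 95 mm along +y from the pointer's place with the arm home. The cursor slides stiffly: do not touch.
- workpiece: Loose hardwood block 46 x 105 x 50 mm (local x, y, z), about 0.16 kg, origin in the centre of its underside, local y its length. It lies flat just right of the cradle, nearer it than the two short offcuts and in front of a stack of longer stock. Either end may face the pad. In the trough its top stands at z 68 mm, 32 mm above the fences.
- folding_rule: Folded wooden rule, 203 mm, on the bench before the cradle. Leave it.
- offcut_a: Short wood offcut 45 x 62 x 58 mm, farther right. Leave it.
- offcut_b: Short wood offcut 50 x 66 x 55 mm, farther right. Leave it.

How it is judged:
By the outcome, as a careful person would: the job done as asked, in the order asked, and still so for the second after the job is handed in, while the arm keeps its last pose, push and grip.
It also fails if it takes over 51 s, if anything falls off the work surface, if the arm or the gripper's body presses on something with over 40 N, if the wrist force passes 120 N, or if a joint passes its speed limit or range.

ROBOT

A 6-joint arm with a two-finger parallel gripper is mounted at the origin on the work surface; the furniture and walls round the work are solid. World frame = base frame: x ahead of the robot, y to its left, z up, the work surface at z = 0. Lengths are in m, angles in rad, forces in N, time in s.
With the tool pointing down it reaches from about 0.35 to 0.775 m from the base axis. Payload 7.3 kg.
Tool frame: the origin (TCP) lies at the centre of the arm's flange, where the gripper is bolted on; the fingertips stand 178 mm ahead of it and the grasp point (between the pads) lies 159 mm ahead of it (tip_extent is the distance from the TCP to the fingertips, in m); z points along the fingers, y is the line along which they close (so a half turn about z gives the same grasp; the last joint's range is limited). The gripper opens to 92 mm and grips with 3 to 60 N. Pads are 19 mm wide; open, the fingers measure 130 mm over their backs; the gripper's body (75 mm by 190 mm) begins 47 mm behind the grasp point.
Start: joints at [-1.282, 0.342, 1.524, -0, 1.275, -0.146], TCP at [0.221, -0.476, 0.405] pointing down, gripper open.
Joint ranges: [-2.53, 2.53], [-0.77, 2.02], [0.04, 2.7], [-1, 4.14], [0.28, 2.66], [-3.11, 3.11]. Speed limits (rad/s): [2.57, 2.57, 3.14, 3.14, 3.14, 3.14].

INTERFACE

Orientations are given as [roll, pitch, yaw] about the fixed x, y, z axes, in that order (R = Rz(yaw) Ry(pitch) Rx(roll)).
In Python, from cell import * gives the robot as it stands.
- The arm moves only by the tool arm_command, never from a script. Its arguments are lists of equal length, an entry for each row: "xyz": the shift along the world's x, y, z in mm, a list of three; "spin": the turn about the world's z in degrees. In form: {"xyz": [[tx, ty, tz], ...], "spin": [spin, ...]}. A call has 1 to 20 rows; each row shifts and turns the commanded pose from where the row before left it; what a row does not reach is not made up. A row lasts 1/10 s, in which the tool goes at most 50 mm and 8.59 degrees, less where a joint would pass 70% of its speed; a pose out of reach is approached as far as the arm can. A call with a gripper value outside its range is refused whole. "jaw" is the opening, from -1 (shut) to 1 (fully open), set as the call begins (left out, the last holds). The fingers move at their own pace and stop on an object; "squeeze" is the grip in N (left out, the last holds). Time passes only in rows, so rows that do not move let the fingers close. It gives the time, the measured TCP pose, the force, the opening and the grip force at its end, in the units of the state.
- observe(): the state, without advancing time (a new reading comes with each control period).
- read_camera(name): name is "scene" or "top"; returns a dict with "img" (400x640x3 uint8, red, green, blue), "depth" (400x640 float32, m along the optical axis (not along the pixel's ray), 0 where there is no reading), "fx", "fy", "cx", "cy" (pixels), "world_from_camera" (4x4, takes a point from camera to world coordinates). Camera axes: x right, y up, looking along -z (the intrinsics and any distortion apply to the point x, -y, -z); pixel columns grow to the right and rows downward; lengths in m; the calibration is good to about 2 mm. A picture is of the moment at which its call begins.
- hand_in(): hands the job in; it is judged then, once.
The state is a dict: "time": time; "qpos": joint angles; "qvel": joint speeds; "joint_efforts": joint torques, N m; "tool_pos": TCP position; "tool_rot": TCP orientation; "contact_force": force on the tool from outside, world axes, zero at the start; "torque": the same for the moment, N m; "opening": finger opening in m; "grip_force": force on a finger pad.
Only numpy, scipy, OpenCV 4.12 (cv2) and the standard library are available. Lean on these libraries where they do the work, as an engineer would, in place of code of your own. Each camera call takes 0.05 s, during which the arm holds its last target. There are 200 camera calls.

## Working session

There is one attempt and no reset: what is moved stays moved. The work goes in short steps, Python scripts to look and compute and a tool call to move; the robot and the scene stay as the last step left them, time stands still between calls to the robot, and variables do not carry over. Pictures are saved under pics/ and viewed, at most 13 in all, crops included, and the job is handed in when it is done.

Besides the shell and the picture viewer there is one more tool, called after "Emit:" by a JSON object that holds its "api" and its "payload". arm_command: Moves the arm, as the interface text tells. Its arguments: {"type":"object","properties":{"xyz":{"type":"array","items":{"type":"array","items":{"type":"number"}}},"spin":{"type":"array","items":{"type":"number"}},"jaw":{"type":"number"},"squeeze":{"type":"number"}},"required":["xyz","spin"]}

```bash
mkdir -p pics
cat > h.py <<'E'
from cell import *
import numpy as np, cv2
def cam(n):
    c=read_camera(n); return c
def save(c,fn,box=None,s=1):
    im=c["img"][...,::-1]
    if box: x0,y0,x1,y1=box; im=im[y0:y1,x0:x1]
    if s!=1: im=cv2.resize(im,None,fx=s,fy=s,interpolation=cv2.INTER_CUBIC)
    cv2.imwrite(fn,im)
def ray(c,u,v):
    T=np.array(c["world_from_camera"]); d=np.array([(u-c["cx"])/c["fx"],-(v-c["cy"])/c["fy"],-1.])
    return T[:3,3],T[:3,:3]@d
def onz(c,u,v,z):
    o,d=ray(c,u,v); return o+d*(z-o[2])/d[2]
def dep(c,u,v):
    o,d=ray(c,u,v); return o+d*c["depth"][int(round(v)),int(round(u))]
def pix(c,p):
    T=np.array(c["world_from_camera"]); q=T[:3,:3].T@(np.array(p)-T[:3,3])
    return c["cx"]+c["fx"]*q[0]/-q[2], c["cy"]-c["fy"]*q[1]/-q[2]
E
ls
python3 - <<'E'
from h import *
import pickle
for n in("scene","top"):
    c=cam(n); pickle.dump(c,open(n+".pkl","wb")); save(c,f"pics/{n}0.png"); print(n,c["fx"],c["cx"],c["cy"],np.round(c["world_from_camera"],3).tolist(),[k for k in c])
print(observe())
E
```

```text
h.py
pics
scene 383.06107912275206 318.29777426248336 201.7524074109562 [[-0.936, -0.284, 0.209, 0.731], [0.353, -0.74, 0.573, 0.463], [-0.008, 0.61, 0.793, 0.991], [0.0, 0.0, 0.0, 1.0]] ['img', 'depth', 'fx', 'fy', 'cx', 'cy', 'world_from_camera']
top 434.22046378399426 320.7005512704327 201.99625219720645 [[0.003, 0.998, -0.065, 0.418], [-1.0, 0.003, -0.003, -0.185], [-0.003, 0.065, 0.998, 1.202], [0.0, 0.0, 0.0, 1.0]] ['img', 'depth', 'fx', 'fy', 'cx', 'cy', 'world_from_camera']
{'time': 0.1, 'qpos': array([-1.28197902e+00,  3.42653529e-01,  1.52487331e+00, -1.53686247e-05,
        1.27542474e+00, -1.46001743e-01]), 'qvel': array([-7.49210178e-05, -2.13760285e-03, -3.46698372e-03, -1.63446714e-04,
       -3.87100110e-04, -1.67353656e-03]), 'joint_efforts': array([ 1.13734426e-03, -4.32004237e+01, -2.44694549e+01,  7.20122340e-02,
        5.26709540e-02, -5.77289939e-05]), 'tool_pos': array([ 0.22114021, -0.47603245,  0.40413087]), 'tool_rot': array([-3.14024605e+00, -1.83160023e-04,  4.34823414e-01]), 'contact_force': array([ 0.3159696 , -0.25354938, -0.58507701]), 'torque': array([-0.04041864, -0.01375051, -0.00819133]), 'grip_force': 0.0, 'opening': 0.09143346804803182}
```

View pics/scene0.png

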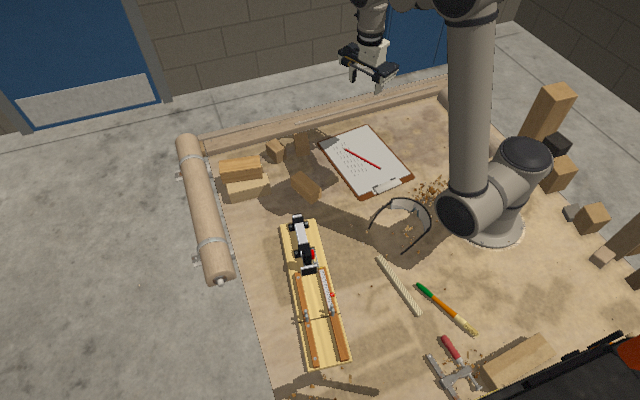

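View pics/top0.png

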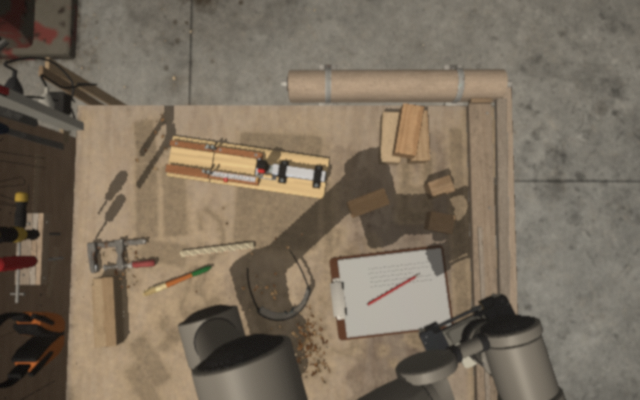

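The scene view shows the cradle at about (315,295), with the grip/arm at its upper end near (302,235) and the block at (305,187). In the top view the cradle is at (248,166), the grip/red button at (262,168), the block at (368,202) and the offcuts at (440,185) and (440,220). Next I'll take zoomed crops.

Run:
```python
from h import *
import pickle
t=pickle.load(open("top.pkl","rb")); s=pickle.load(open("scene.pkl","rb"))
save(t,"pics/t1.png",(155,120,405,230),3.2); save(s,"pics/s1.png",(255,160,375,380),2.7)
for n,c,pts in(("top",t,[(368,202),(300,230),(190,155),(165,165),(262,168),(300,173)]),("scene",s,[(305,185),(320,200),(302,230),(325,340)])):
    for p in pts: print(n,p,dep(c,*p).round(4))
```

```text
top (368, 202) [ 0.4934 -0.3073  0.0518]
top (300, 230) [ 0.4188 -0.125   0.0047]
top (190, 155) [0.6242 0.179  0.0164]
top (165, 165) [0.5976 0.2507 0.0072]
top (262, 168) [ 0.5747 -0.0335  0.1131]
top (300, 173) [ 0.5695 -0.1267  0.0581]
scene (305, 185) [ 0.4984 -0.2944  0.0515]
scene (320, 200) [ 4.611e-01 -2.580e-01 -3.000e-04]
scene (302, 230) [ 0.5656 -0.1295  0.0604]
scene (325, 340) [0.6126 0.1755 0.018 ]
```

View pics/t1.png

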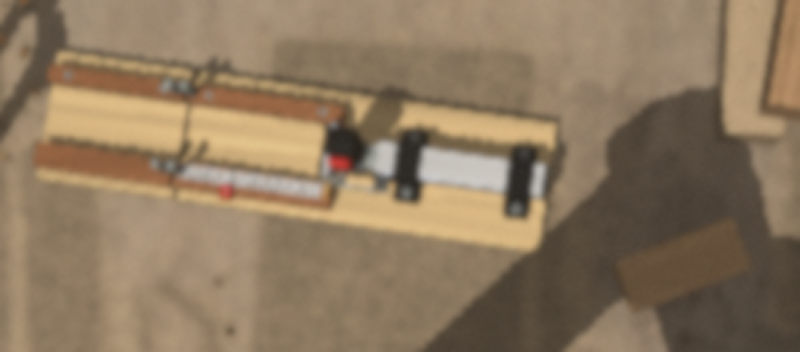

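View pics/s1.png

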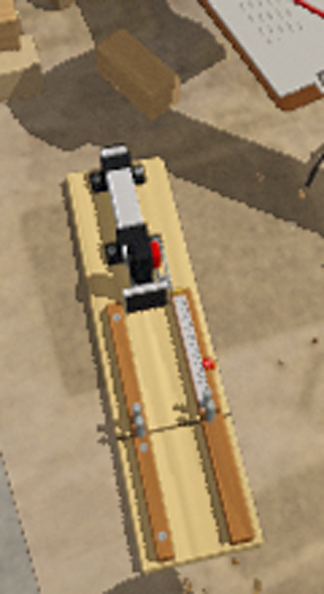

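```bash
cat > m.py <<'E'
from h import *
def cloud(c):
    v,u=np.mgrid[0:400,0:640]; T=np.array(c["world_from_camera"])
    d=np.stack([(u-c["cx"])/c["fx"],-(v-c["cy"])/c["fy"],-np.ones_like(u,float)],-1)@T[:3,:3].T
    return T[:3,3]+d*c["depth"][...,None]
def rect(c,mask,z):
    # biggest contour of mask -> cast on plane z -> min area rect in mm
    cs,_=cv2.findContours(mask.astype(np.uint8),0,cv2.CHAIN_APPROX_NONE)
    k=max(cs,key=cv2.contourArea)[:,0]
    p=np.array([onz(c,*q,z)[:2]*1000 for q in k],np.float32)
    return p,cv2.minAreaRect(p),k
E
python3 - <<'E'
from m import *
import pickle
for n in("top","scene"):
    c=pickle.load(open(n+".pkl","rb")); P=cloud(c); x,y,z=P[...,0],P[...,1],P[...,2]
    b=(abs(x-.49)<.09)&(abs(y+.30)<.09)
    print(n,"bench z",np.median(z[b&(abs(z)<.015)]), "blocktop z",np.median(z[b&(z>.04)]))
    m=b&(z>.040); print(" block",rect(c,m,.05)[1])
    r=(x>.48)&(x<.72)&(y>-.24)&(y<.28)
    m=r&(z>.010); m=cv2.morphologyEx(m.astype(np.uint8),cv2.MORPH_OPEN,np.ones((3,3)))
    print(" cradle(z18)",rect(c,m,.018)[1], "floor z",np.median(z[r&(z>.012)&(z<.025)]))
    g=r&(z>.100); print(" grip top",P[g].mean(0).round(4) if g.any() else None,g.sum(),np.ptp(P[g],axis=0))
    im=c["img"].astype(int); red=r&(im[...,0]>130)&(im[...,1]<70)&(im[...,2]<70)
    _,l,st,ce=cv2.connectedComponentsWithStats(red.astype(np.uint8))
    for i in range(1,len(st)): print(" red",st[i],ce[i].round(1),P[l==i].mean(0).round(4))
E
```

```text
top bench z 0.0018809035399340868 blocktop z 0.051834695788827156
 block ((493.769775390625, -306.98272705078125), (45.7738151550293, 105.83438873291016), 21.220598220825195)
 cradle(z18) ((593.4522705078125, 22.993621826171875), (440.7819519042969, 112.86122131347656), 81.77310180664062) floor z 0.019684125607176473
 grip top [ 0.5831 -0.0304  0.1125] 118 [0.0302282  0.02632184 0.02102917]
 red [259 169   5   4  16] [261.1 170.6] [ 0.5695 -0.0298  0.1031]
scene bench z 0.0005819274358349058 blocktop z 0.049972849452958656
 block ((493.9263000488281, -302.8009033203125), (51.21868896484375, 111.05655670166016), 20.39893913269043)
 cradle(z18) ((590.239013671875, 7.9087066650390625), (465.30426025390625, 111.96829223632812), 81.81002044677734) floor z 0.018343487699105543
 grip top [ 0.5838 -0.0266  0.1106] 111 [0.03214534 0.02553997 0.01745536]
 red [311 249   4  10  23] [312.5 253.2] [ 0.5712 -0.0236  0.1019]
 red [330 293   4   4   9] [331.2 294.7] [0.557  0.0777 0.04  ]
```

```bash
cat >> m.py <<'E'
YAW=np.deg2rad(-8.2); O=np.array([593.5,23.0])
def loc(P,O=O,yaw=YAW):
    c,s=np.cos(yaw),np.sin(yaw); d=P[...,:2]*1000-O
    return np.stack([d[...,0]*c+d[...,1]*s,-d[...,0]*s+d[...,1]*c,P[...,2]*1000],-1)
def wor(p,O=O,yaw=YAW):
    c,s=np.cos(yaw),np.sin(yaw); return np.array([O[0]+p[0]*c-p[1]*s,O[1]+p[0]*s+p[1]*c])
E
python3 - <<'E'
from m import *
import pickle
for n in("top","scene"):
    c=pickle.load(open(n+".pkl","rb")); P=cloud(c); 
    P[...,2]-=.0018 if n=="top" else .0003
    L=loc(P); x,y,z=L[...,0],L[...,1],L[...,2]
    f=(abs(z-36)<4)&(abs(x)<60)&(y>-60)&(y<215)
    for sgn in(-1,1):
        g=f&(x*sgn>20); print(n,"fence",sgn,"inner/outer per y:")
        for y0 in range(-40,200,30):
            h=g&(y>=y0)&(y<y0+30); 
            if h.sum()>3: print("   ",y0,h.sum(),np.percentile(x[h],[2,50,98]).round(1),z[h].mean().round(1))
        print("  y ext",np.percentile(y[g],[0.5,99.5]).round(1))
    g=(z>100)&(abs(x)<40)&(abs(y)<150); print("grip x",np.percentile(x[g],[2,50,98]).round(1),"y",np.percentile(y[g],[2,50,98]).round(1))
    g=(z>54)&(z<63)&(abs(x)<40)&(y>-250)&(y<-90); 
    for y0 in(-220,-180,-140):
        h=g&(y>y0)&(y<y0+35); print("tube x",np.percentile(x[h],[3,50,97]).round(1),z[h].mean().round(1))
    print("tube y",np.percentile(y[g],[1,99]))
    g=(z>50)&(z<63)&(abs(x)<30)&(y>-60)&(y<-20); print("pad x",np.percentile(x[g],[2,50,98]).round(1),"y",np.percentile(y[g],[2,50,98]).round(1))
    im=c["img"].astype(int); red=(im[...,0]>100)&(im[...,0]>1.7*im[...,1])&(im[...,0]>1.7*im[...,2])&(abs(x+45)<25)&(y>0)&(y<90)
    print("cursor",red.sum(),L[red].mean(0).round(1),np.ptp(L[red],axis=0).round(1))
    print("block top z>46 mean", P[(abs(P[...,0]-.49)<.09)&(abs(P[...,1]+.30)<.09)&(P[...,2]>.047)].mean(0).round(4))
    # saw slot: depth/darkness along floor
    for yy in range(70,100,3): print(yy,[int(im[int(round(q[1])),int(round(q[0]))].sum()) for xx in(-15,-5,5,15) for q in [pix(c,[*(wor((xx,yy))/1000),.018+(.0018 if n=="top" else .0003)])]],end=" ")
    print()
E
```

```text
top fence -1 inner/outer per y:
    -40 80 [-46.9 -37.  -26.1] 36.1
    -10 88 [-47.  -36.4 -26.2] 36.4
    20 87 [-50.6 -37.2 -26. ] 36.3
    50 82 [-47.1 -36.5 -26.5] 36.0
    80 55 [-47.4 -39.6 -25.7] 35.6
    110 81 [-47.3 -37.2 -25.7] 36.4
    140 87 [-46.5 -36.9 -26.1] 35.9
    170 82 [-47.1 -36.7 -25.8] 35.9
  y ext [-39.4 211.4]
top fence 1 inner/outer per y:
    -40 61 [25.8 33.3 41.4] 35.9
    -10 59 [25.5 33.5 40.5] 35.7
    20 64 [25.3 33.2 41.3] 35.9
    50 57 [25.4 32.9 41.3] 35.8
    80 35 [25.6 30.7 40.7] 35.6
    110 63 [25.6 32.4 41.4] 36.3
    140 58 [25.4 33.2 41. ] 35.6
    170 63 [26.  33.7 40.9] 35.7
  y ext [-40.  210.8]
grip x [-18.   -2.4  11.7] y [-66.1 -53.9 -41.4]
tube x [-15.9  -0.1  15.4] 58.1
tube x [-12.1  -0.4  12.4] 57.2
tube x [-14.1  -0.6  12.7] 57.8
tube y [-217.31671836  -91.36874509]
pad x [-27.3 -16.8  20.5] y [-58.6 -37.  -31. ]
cursor 12 [-47.   45.7  38.7] [ 7.6 11.  12.1]
block top z>46 mean [ 0.4942 -0.3075  0.0504]
70 [456, 537, 532, 533] 73 [417, 489, 519, 526] 76 [329, 415, 522, 526] 79 [313, 463, 523, 523] 82 [370, 503, 525, 533] 85 [
[... 638 characters left out ...]
 35.2 40.3] 36.0
    110 78 [24.7 32.4 39.9] 36.0
    140 76 [24.8 32.  39.7] 36.0
    170 87 [24.7 32.1 39.6] 36.0
  y ext [-37.9 213.3]
grip x [-19.   -2.2  11.1] y [-64.6 -50.  -40.2]
tube x [-15.7  -1.   14.6] 58.1
tube x [-13.4  -1.6  11. ] 57.2
tube x [-14.2  -1.1  12.3] 57.9
tube y [-217.75636524  -93.40143444]
pad x [-28.6  -4.6  20.2] y [-54.1 -35.7 -29.6]
cursor 19 [-45.5  47.7  39.8] [11.  11.8  5.7]
block top z>46 mean [ 0.4929 -0.3047  0.0501]
70 [528, 553, 536, 546] 73 [511, 381, 533, 545] 76 [363, 274, 530, 518] 79 [275, 526, 541, 524] 82 [267, 564, 532, 534] 85 [474, 540, 525, 535] 88 [520, 371, 526, 545] 91 [375, 517, 538, 477] 94 [186, 137, 285, 281] 97 [186, 510, 484, 525]
```

Both views agree. The block is at about (493.5,-306), yaw +21.2°, top at z 50. The cradle yaw is -8.2° and its fences are 36 mm high. I'll move over the block now.

Emit:
{"api": "arm_command", "payload": {"xyz": [[23, 14, -9], [23, 14, -9], [23, 14, -9], [23, 14, -9], [23, 14, -9], [23, 14, -9], [23, 14, -9], [23, 14, -9], [22, 14, -8], [22, 15, -8], [22, 15, -8], [22, 15, -8], [0, 0, -20], [0, 0, -20], [0, 0, 0], [0, 0, 0]], "spin": [7.2, 7.2, 7.2, 7.2, 7.2, 7.2, 7.2, 7.2, 7.2, 7.2, 7.2, 7.2, 0, 0, 0, 0], "jaw": 1}}

```text
time: 1.7
tool_pos: [0.4931, -0.3052, 0.2607]
tool_rot: [-3.141, -0.001, 1.943]
contact_force: [0.4, 0.1, -0.2]
opening: 0.0922
grip_force: 0.0
```

Emit:
{"api": "arm_command", "payload": {"xyz": [[0, -1, -15], [0, 0, -15], [0, 0, -15], [0, 0, -11], [0, 0, -4], [0, 0, 0]], "spin": [0, 0, 0, 0, 0, 0]}}

```text
time: 2.3
tool_pos: [0.4932, -0.3063, 0.2009]
tool_rot: [3.141, 0.0, 1.943]
contact_force: [-0.6, 0.2, 0.1]
opening: 0.0918
grip_force: 0.0
```

Emit:
{"api": "arm_command", "payload": {"xyz": [[0, 0, 0], [0, 0, 0], [0, 0, 0], [0, 0, 0], [0, 0, 0], [0, 0, 0], [0, 0, 0], [0, 0, 0]], "spin": [0, 0, 0, 0, 0, 0, 0, 0], "jaw": -1, "squeeze": 25}}

```text
time: 3.1
tool_pos: [0.4931, -0.3062, 0.2008]
tool_rot: [-3.141, -0.0, 1.943]
contact_force: [-1.4, -0.9, 0.9]
opening: 0.0458
grip_force: 25.0
```

Emit:
{"api": "arm_command", "payload": {"xyz": [[0, 0, 20], [0, 0, 40], [0, 0, 45], [0, 0, 45], [8, 30, 0], [10, 36, 0], [11, 36, 0], [11, 36, 0], [11, 36, 0], [11, 36, 0], [11, 36, 0], [11, 36, 0], [10, 36, 0], [6, 24, 0], [4, 18, 0], [0, 0, -15], [0, 0, 0], [0, 0, 0]], "spin": [0, 0, 0, 0, -2.5, -3, -3, -3, -3, -3, -3, -3, -3, -3, 0, 0, 0, 0]}}

```text
time: 4.9
tool_pos: [0.597, 0.0537, 0.3354]
tool_rot: [-3.14, 0.0, 1.428]
contact_force: [-0.5, 0.2, -1.2]
opening: 0.046
grip_force: 25.0
```

Run:
```python
from m import *
import pickle
s=observe();print(s["tool_pos"].round(4),np.rad2deg(s["tool_rot"][2]),s["opening"])
for n in("top","scene"):
    c=cam(n); pickle.dump(c,open(n+"1.pkl","wb")); P=cloud(c); P[...,2]-=.0018 if n=="top" else .0003
    save(c,f"pics/{n}1.png")
    L=loc(P,O=np.array([594.,31.5])); x,y,z=L[...,0],L[...,1],L[...,2]
    # wood-coloured pixels on the block near the trough axis, above 100
    im=c["img"].astype(int); w=(im[...,0]-im[...,2]>25)&(abs(x)<45)&(abs(y-22)<80)&(z>125)
    print(n,w.sum(),"x",np.percentile(x[w],[1,50,99]).round(1),"y",np.percentile(y[w],[1,50,99]).round(1),"z",np.percentile(z[w],[1,50,99]).round(1))
```

```text
[0.597  0.0537 0.3354] 81.80440972076552 0.04596937554285843
top 1044 x [-43.4 -13.4  21.6] y [-32.    2.9  81.2] z [140.4 511.2 521. ]
scene 1569 x [-42.   -6.7  37.9] y [-33.8  44.8  79.7] z [141.3 451.5 522.2]
```

View pics/scene1.png

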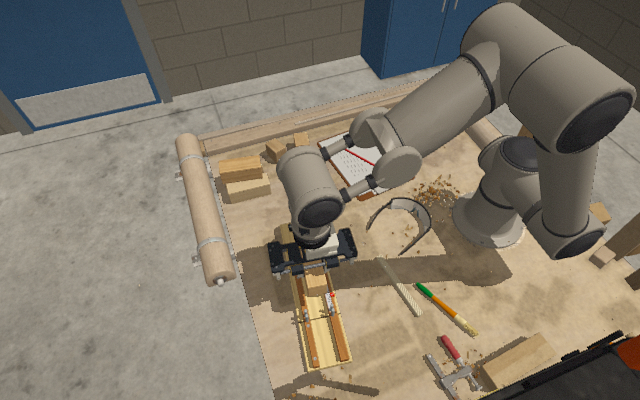

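The block hangs over the trough, with its slot-side end visible near (317,285). I'll lower it to just above the fences and check the sideways alignment.

Emit:
{"api": "arm_command", "payload": {"xyz": [[0, 0, -25], [0, 0, -25], [0, 0, -25], [0, 0, -15], [0, 0, 0], [0, 0, 0]], "spin": [0, 0, 0, 0, 0, 0]}}

```text
time: 5.6
tool_pos: [0.5975, 0.0535, 0.2466]
tool_rot: [3.141, -0.0, 1.427]
contact_force: [-0.0, 0.2, -1.7]
opening: 0.0456
grip_force: 25.0
```

Run:
```python
from m import *
import pickle
s=observe();print(s["tool_pos"].round(4),s["contact_force"].round(1))
for n in("scene","top"):
    c=cam(n); P=cloud(c); P[...,2]-=.0018 if n=="top" else .0003
    if n=="scene":save(c,"pics/s2.png",(250,220,390,380),3.7)
    else: save(c,"pics/t2.png",(160,130,300,200),5)
    L=loc(P,O=np.array([594.,31.5])); x,y,z=L[...,0],L[...,1],L[...,2]
    im=c["img"].astype(int)
    print(n)
    for z0 in range(44,100,6):
        w=(im[...,0]-im[...,2]>15)&(abs(x)<32)&(y>-35)&(y<85)&(z>z0)&(z<z0+6)
        if w.sum()>3: print(z0,w.sum(),"x",np.percentile(x[w],[2,50,98]).round(1),"y",np.percentile(y[w],[2,50,98]).round(1))
    for sg in(-1,1):
        w=(abs(z-36)<4)&(x*sg>20)&(abs(x)<50)&(y>100)&(y<200); print("fence",sg,np.percentile(x[w],[2,98]).round(1))
```

```text
[0.5975 0.0535 0.2466] [-0.   0.2 -1.7]
scene
44 8 x [-17.3   3.5  22.8] y [52.9 72.9 74. ]
50 16 x [-20.4   3.5  28. ] y [44.9 74.  79.4]
56 21 x [-14.8   7.4  27.2] y [44.  73.8 78.1]
62 17 x [-21.1   5.   27.5] y [57.1 74.1 78.7]
68 28 x [-23.1   4.8  29.1] y [32.7 73.9 76.1]
74 22 x [-29.3   4.7  27.3] y [33.5 73.4 74.8]
80 23 x [-21.    2.3  28.5] y [33.4 73.3 74.5]
86 27 x [-27.7   4.5  23.6] y [33.4 73.2 74.7]
92 340 x [-21.    1.1  22.2] y [-4.3 49.1 73.2]
98 24 x [-24.6  -0.3  21.2] y [ 3.  40.6 67.1]
fence -1 [-47.4 -26.3]
fence 1 [25.4 40.7]
top
44 4 x [-20.6 -20.   11.4] y [-30.1 -19.3  -6.2]
50 10 x [-20.8  -8.3  17.2] y [-31.3 -30.4 -26. ]
56 10 x [-20.7  -9.   21.9] y [-30.9 -30.1   2.3]
62 8 x [-20.5  -0.7  12.6] y [-30.7 -30.3  -5.9]
68 12 x [-20.8  -9.3  23.3] y [-31.2 -30.3 -10.6]
74 11 x [-20.9   5.8  21.3] y [-31.2 -30.4 -12.5]
80 10 x [-20.8 -11.1  17.3] y [-31.  -30.3  -3.8]
86 13 x [-21.  -12.2  21.8] y [-31.1 -23.5  -5. ]
92 193 x [-19.6   2.4  24.2] y [-30.6 -13.2  12.7]
98 47 x [-16.6   4.4  20.9] y [-29.7 -15.1   2.1]
fence -1 [-46.4 -25.3]Traceback (most recent call last):
  File "<stdin>", line 15, in <module>
    return _quantile_unchecked(
        a, q, axis, out, overwrite_input, method, keepdims, weights)
    return _ureduce(a,
                    func=_quantile_ureduce_func,
    ...<5 lines>...
                    overwrite_input=overwrite_input,
                    method=method)
    r = func(a, **kwargs)
    result = _quantile(arr,
                       quantiles=q,
    ...<2 lines>...
                       out=out,
                       weights=wgt)
    slices_having_nans = np.isnan(arr[-1, ...])
                                  ~~~^^^^^^^^^
IndexError: index -1 is out of bounds for axis 0 with size 0
```

View pics/s2.png

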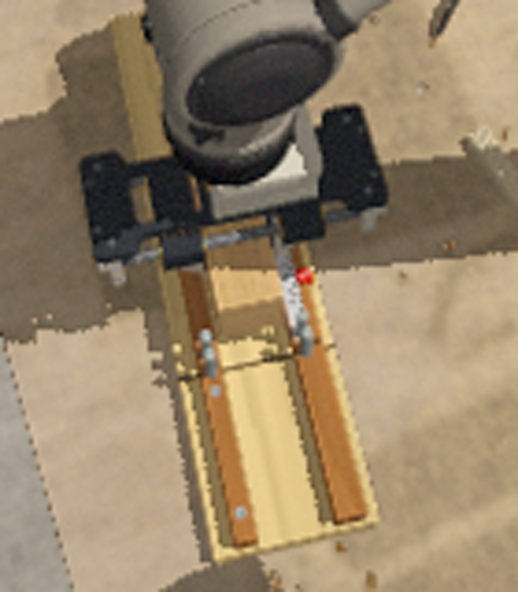

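Emit:
{"api": "arm_command", "payload": {"xyz": [[-1.5, 0.5, 0], [0, 0, -5], [0, 0, -5], [0, 0, -3], [0, 0, -3], [0, 0, 0]], "spin": [0, 0, 0, 0, 0, 0]}}

```text
time: 6.3
tool_pos: [0.5955, 0.0544, 0.2291]
tool_rot: [-3.141, 0.0, 1.428]
contact_force: [0.2, -0.2, -1.7]
opening: 0.0459
grip_force: 25.0
```

Emit:
{"api": "arm_command", "payload": {"xyz": [[0, 0, -3], [0, 0, -3], [0, 0, -2], [0, 0, -2], [0, 0, 0]], "spin": [0, 0, 0, 0, 0]}}

```text
time: 6.8
tool_pos: [0.5956, 0.0543, 0.2194]
tool_rot: [-3.141, 0.0, 1.428]
contact_force: [0.2, 0.9, -1.6]
opening: 0.0461
grip_force: 25.0
```

Emit:
{"api": "arm_command", "payload": {"xyz": [[0, 0, -0.5], [0, 0, 0], [0, 0, 0], [0, 0, 0]], "spin": [0, 0, 0, 0], "jaw": 0.15}}

```text
time: 7.2
tool_pos: [0.5957, 0.0543, 0.2195]
tool_rot: [3.141, -0.0, 1.428]
contact_force: [0.2, -0.2, 0.2]
opening: 0.0527
grip_force: 0.0
```

Emit:
{"api": "arm_command", "payload": {"xyz": [[0, 0, 5], [0, 0, 15], [0, 0, 35], [0, 0, 45], [0, 0, 45], [0, 0, 30], [-22, -150, 0]], "spin": [0, 0, 0, 0, 0, 0, 0]}}

```text
time: 7.9
tool_pos: [0.5893, 0.0086, 0.4002]
tool_rot: [3.13, -0.002, 1.434]
contact_force: [0.7, -1.3, -0.9]
opening: 0.053
grip_force: 0.0
```

Emit:
{"api": "arm_command", "payload": {"xyz": [[-20, -45, 0], [-20, -45, 0], [-20, -45, 0], [-20, -45, 0], [-20, -45, 0], [-20, -45, 0], [0, 0, 0]], "spin": [0, 0, 0, 0, 0, 0, 0]}}

```text
time: 8.6
tool_pos: [0.4661, -0.2698, 0.3947]
tool_rot: [3.141, 0.002, 1.421]
contact_force: [0.1, -0.2, -0.2]
opening: 0.0529
grip_force: 0.0
```

```bash
cat > f.py <<'E'
from m import *
import sys
O2=np.array([594.,31.5])
for n in("top","scene"):
    c=cam(n); P=cloud(c); P[...,2]-=.0018 if n=="top" else .0003
    L=loc(P,O=O2); x,y,z=L[...,0],L[...,1],L[...,2]; im=c["img"].astype(int)
    if n=="scene": save(c,"pics/s3.png",(270,200,360,360),3.7)
    else: save(c,"pics/t3.png",(160,130,300,200),5)
    g=(abs(z-68)<2.5)&(abs(x)<28)&(y>-38)&(y<95)
    if g.sum()>50:
        q=L[g][:,:2].astype(np.float32); print(n,"block",cv2.minAreaRect(q),z[g].mean())
    else: print(n,"block hidden",g.sum())
    g=(z>100)&(z<118)&(abs(x)<25)&(y>-90)&(y<-40); print(" grip",g.sum(),np.percentile(x[g],[2,98]).round(1),np.percentile(y[g],[2,98]).round(1),z[g].max())
    g=(z>70)&(z<108)&(abs(x)<40)&(y>-90)&(y<-40); print(" gripmid",g.sum(),np.percentile(x[g],[2,98]).round(1),np.percentile(y[g],[2,98]).round(1))
    red=(im[...,0]>100)&(im[...,0]>1.7*im[...,1])&(im[...,0]>1.7*im[...,2])&(abs(x)<70)&(y>-100)&(y<90)
    _,l,st,ce=cv2.connectedComponentsWithStats(red.astype(np.uint8))
    for i in range(1,len(st)): print(" red",st[i],ce[i].round(1),L[l==i].mean(0).round(1),L[l==i].min(0).round(1),L[l==i].max(0).round(1))
    for sg in(-1,1):
        w=(abs(z-36)<4)&(x*sg>20)&(abs(x)<50)&(y>100)&(y<190); print(" fence",sg,np.percentile(x[w],[2,98]).round(1))
E
python3 f.py
```

```text
top block ((-0.6083488464355469, 21.69105339050293), (104.80001068115234, 45.773216247558594), 89.85330200195312) 68.01170751442321
 grip 117 [-17.4  12.7] [-74.6 -50.3] 117.79689327057355
 gripmid 51 [-18.1  12.1] [-75.1 -50.3]
 red [258 169   7   4  25] [260.9 170.5] [-15.3 -63.8 101.5] [-18.5 -71.2  86.3] [-11.7 -55.9 110. ]
 red [224 178   4   4  11] [225.5 179.6] [-46.4  36.6  38.9] [-50.   33.7  33.1] [-42.   40.4  41.4]
 fence -1 [-46.3 -25.4]
 fence 1 [26.2 41.8]
scene block ((-1.4913082122802734, 22.497406005859375), (105.65257263183594, 45.70705032348633), 89.88018798828125) 68.00173737351885
 grip 107 [-18.5  12.1] [-72.8 -48.8] 117.66965348721244
 gripmid 95 [-18.6  12.6] [-68.8 -48. ]
 red [311 249   4  10  28] [312.5 253.6] [-14.6 -57.4 100.2] [-18.6 -69.3  81.8] [ -9.4 -50.6 111.7]
 red [330 292   5   5  15] [331.7 294.4] [-44.6  39.6  38.9] [-50.   30.9  34.8] [-39.9  44.1  42.4]
 fence -1 [-47.4 -26.2]
 fence 1 [25.4 40.7]
```

View pics/s3.png

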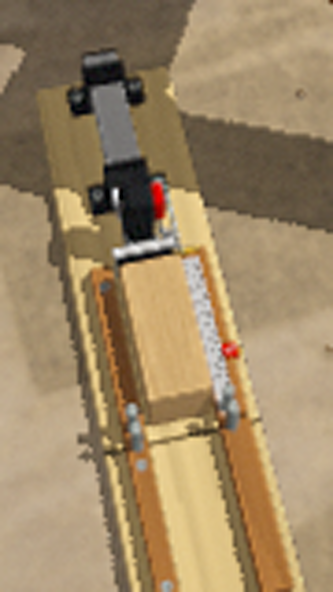

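The block is flat in the trough (top at z 68, square to within 0.2°, 1.5 mm or more clearance on each side). The red button is near crop pixel (158,200) and the cursor near (231,349). Moving above the grip.

Emit:
{"api": "arm_command", "payload": {"xyz": [[20, 40, 0], [20, 40, 0], [20, 40, 0], [20, 40, 0], [20, 40, 0], [18, 41, 0], [0, 0, -30], [0, 0, 0], [0, 0, 0]], "spin": [0, 0, 0, 0, 0, 0, 0, 0, 0], "jaw": 0.6}}

```text
time: 9.6
tool_pos: [0.5862, -0.023, 0.3643]
tool_rot: [-3.14, -0.0, 1.43]
contact_force: [-0.0, -1.0, 1.5]
opening: 0.0733
grip_force: 0.0
```

Emit:
{"api": "arm_command", "payload": {"xyz": [[-2, -5.5, -10], [0, 0, -20], [0, 0, -25], [0, 0, -25], [0, 0, -20], [0, 0, -10], [0, 0, -3], [0, 0, 0], [0, 0, 0]], "spin": [0, 0, 0, 0, 0, 0, 0, 0, 0]}}

```text
time: 10.5
tool_pos: [0.5848, -0.0299, 0.2524]
tool_rot: [3.139, 0.0, 1.428]
contact_force: [0.3, -0.3, 0.8]
opening: 0.0736
grip_force: 0.0
```

Run:
```python
from m import *
s=observe();print(s["tool_pos"].round(4),s["contact_force"].round(1),s["opening"])
c=cam("scene"); save(c,"pics/s4.png",(250,200,370,330),4.5)
```

```text
[ 0.5848 -0.0299  0.2524] [ 0.3 -0.3  0.8] 0.07364259561410988
```

View pics/s4.png

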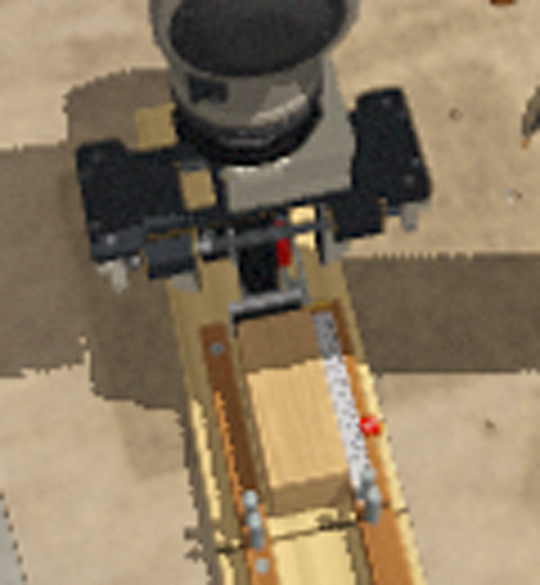

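The fingers straddle the grip, with the red button at crop (285,248) between them. Squeezing now.

Emit:
{"api": "arm_command", "payload": {"xyz": [[0, 0, 0], [0, 0, 0], [0, 0, 0], [0, 0, 0], [0, 0, 0], [0, 0, 0], [0, 0, 0], [0, 0, 0]], "spin": [0, 0, 0, 0, 0, 0, 0, 0], "jaw": -1, "squeeze": 30}}

```text
time: 11.35
tool_pos: [0.5845, -0.0297, 0.2512]
tool_rot: [3.141, 0.0, 1.428]
contact_force: [1.0, -1.2, 0.1]
opening: 0.0263
grip_force: 30.0
```

Run:
```python
from m import *
import pickle
O2=np.array([594.,31.5]); out=[]
for n in("scene","top"):
    c=pickle.load(open(n+".pkl","rb")); im=c["img"]
    # rectify to cradle plane z=39: 1 px = 0.5mm source; axes: right=local +y, up=local +x
    ys,xs=np.meshgrid(np.arange(-80,60,.25),np.arange(-15,-70,-.25))
    zb=.039+(.0018 if n=="top" else .0003)
    M=np.array([pix(c,[*(wor((a,b),O=O2)/1000),zb]) for a,b in zip(xs.ravel(),ys.ravel())],np.float32).reshape(*xs.shape,2)
    out.append(cv2.remap(im,M[...,0],M[...,1],cv2.INTER_CUBIC)[...,::-1])
p=np.vstack(out)
for k,b in enumerate(range(-80,60,10)): cv2.line(p,(k*40,0),(k*40,6),(255,0,255) if b==0 else (0,255,0),1)
cv2.imwrite("pics/r.png",cv2.resize(p,None,fx=1.4,fy=1.3)); print(p.shape)
```

```text
(440, 560, 3)
```

View pics/r.png

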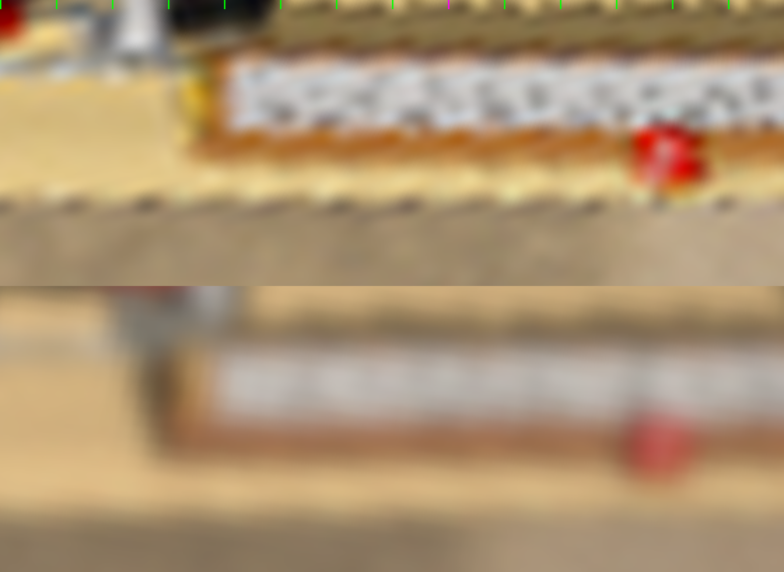

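In the rectified view (56 px per 10 mm), the pointer's brass is at about x=200 px (local y -44) and the cursor's centre at about x=668 px (local y 39), so the travel is about 83 mm. I'll push 70 mm first and then measure again.

Emit:
{"api": "arm_command", "payload": {"xyz": [[0.4, 3, 0], [0.7, 5, 0], [0.7, 5, 0], [0.7, 5, 0], [0.7, 5, 0], [0.7, 5, 0], [0.7, 5, 0], [0.7, 5, 0], [0.7, 5, 0], [0.8, 5, 0], [0.8, 5, 0], [0.8, 5, 0], [0.8, 5, 0], [0.7, 4, 0], [0.3, 2, 0], [0, 0, 0], [0, 0, 0]], "spin": [0, 0, 0, 0, 0, 0, 0, 0, 0, 0, 0, 0, 0, 0, 0, 0, 0]}}

```text
time: 13.05
tool_pos: [0.5946, 0.0392, 0.2512]
tool_rot: [-3.141, 0.001, 1.428]
contact_force: [0.0, -6.4, 0.2]
opening: 0.0256
grip_force: 30.0
```

```bash
cat > r.py <<'E'
from m import *
import sys,pickle
O2=np.array([594.,31.5]); out=[]
s=observe();print(s["tool_pos"].round(4),s["contact_force"].round(1),s["opening"],s["grip_force"])
def rect_(n,im,c,y0=-80,y1=60,step=.25,z=.039):
    ys,xs=np.meshgrid(np.arange(y0,y1,step),np.arange(-15,-70,-step))
    zb=z+(.0018 if n=="top" else .0003)
    M=np.array([pix(c,[*(wor((a,b),O=O2)/1000),zb]) for a,b in zip(xs.ravel(),ys.ravel())],np.float32).reshape(*xs.shape,2)
    return cv2.remap(im,M[...,0],M[...,1],cv2.INTER_CUBIC)
E
python3 - <<'E'
from r import *
p=[]
for n in("scene","top"):
    c=cam(n); 
    im=np.mean([c["img"]]+[cam(n)["img"] for _ in range(2)],0).astype(np.uint8); pickle.dump((c,im),open(n+"2.pkl","wb"))
    r=rect_(n,im,c,0,60,.125); p.append(r[:,:,::-1])
    hsv=cv2.cvtColor(r,cv2.COLOR_RGB2HSV).astype(int); H,S,V=hsv[...,0],hsv[...,1],hsv[...,2]
    for nm,m in(("yellow",(H>20)&(H<34)&(S>110)&(V>90)),("red",((H<6)|(H>174))&(S>140)&(V>100))):
        m[:56]=0; m[280:]=0
        q=np.argwhere(m)
        if len(q): print(n,nm,len(q),"y",np.percentile(q[:,1]*.125,[2,50,98]).round(1),"x",(-15-np.percentile(q[:,0]*.125,[2,50,98])).round(1))
cv2.imwrite("pics/r2.png",cv2.resize(np.hstack([p[0],p[1]]),(800,366)))
E
```

```text
[0.5946 0.0392 0.2512] [ 0.  -6.4  0.2] 0.025553923612245854 29.998374581336975
scene yellow 525 y [ 2.6 24.2 29.4] x [-33.6 -35.2 -49.9]
scene red 4435 y [34.4 39.9 43.8] x [-39.5 -43.5 -48.6]
```

View pics/r2.png

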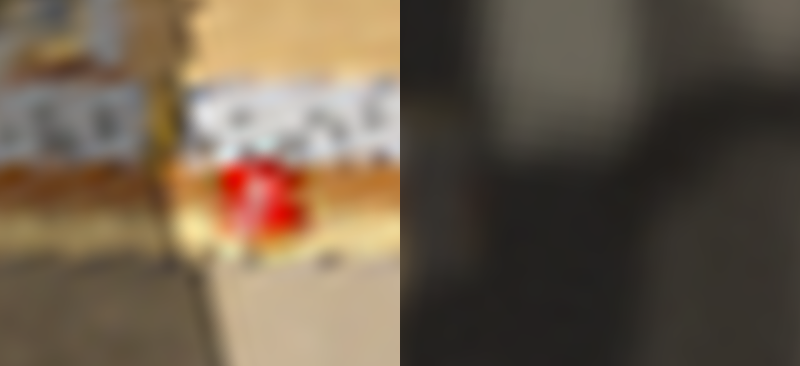

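The scene half shows the pointer at about px 163 (local y 24.4) and the cursor centre/white line at about px 260 (local y 39), so about 14.5 mm remain. The top view is blocked by the gripper. I'll advance 11 mm and measure finely.

Emit:
{"api": "arm_command", "payload": {"xyz": [[0.4, 3, 0], [0.4, 3, 0], [0.4, 3, 0], [0.3, 1.5, 0], [0.1, 0.5, 0], [0, 0, 0], [0, 0, 0]], "spin": [0, 0, 0, 0, 0, 0, 0]}}

```text
time: 14.05
tool_pos: [0.5961, 0.05, 0.2512]
tool_rot: [-3.141, 0.001, 1.428]
contact_force: [0.2, -6.9, 0.2]
opening: 0.0257
grip_force: 30.0
```

```bash
cat > q.py <<'E'
from r import *
def prof(im,c,tag):
    r=rect_("scene",im,c,10,60,.25).astype(float); R,G,B=r[...,0],r[...,1],r[...,2]
    y=10+np.arange(r.shape[1])*.25
    for xr in((-34,-37),(-40,-42),(-42,-44),(-44,-46)):
        a,b=int((-15-xr[0])/.25),int((-15-xr[1])/.25)
        rb=(R-B)[a:b].mean(0); g=G[a:b].mean(0); rg=(R-G)[a:b].mean(0)
        print(tag,xr,"y: R,G,B"); 
        for i in range(36,148,4): print("%.0f:%d,%d,%d"%(y[i],R[a:b,i].mean(),G[a:b,i].mean(),B[a:b,i].mean()),end="  ")
        print()
if __name__=="__main__":
    c=cam("scene"); im=np.mean([c["img"]]+[cam("scene")["img"] for _ in range(3)],0).astype(np.float32)
    pickle.dump((c,im),open("sceneq.pkl","wb")); prof(im,c,"now")
E
python3 q.py
```

```text
[0.5961 0.05   0.2512] [ 0.2 -6.9  0.2] 0.02569278707477957 29.997830986976624
now (-34, -37) y: R,G,B
19:123,121,119  20:120,118,117  21:114,112,110  22:109,108,106  23:110,109,107  24:113,112,112  25:114,112,113  26:111,110,111  27:109,108,109  28:109,109,110  29:105,107,112  30:99,102,109  31:98,97,94  32:107,96,75  33:122,101,56  34:139,111,45  35:150,119,43  36:159,131,60  37:175,154,102  38:189,179,151  39:202,203,195  40:206,214,216  41:197,203,204  42:185,186,184  43:177,176,174  44:173,171,170  45:173,171,170  46:180,178,177  
now (-40, -42) y: R,G,B
19:101,67,40  20:105,72,44  21:105,73,45  22:104,71,43  23:103,68,40  24:102,64,34  25:102,61,27  26:103,61,27  27:103,65,35  28:101,69,43  29:104,73,51  30:110,78,56  31:121,84,57  32:145,95,56  33:176,107,45  34:203,114,31  35:221,111,26  36:225,103,37  37:219,98,59  38:211,89,73  39:202,68,61  40:194,47,42  41:186,45,38  42:178,53,41  43:168,62,43  44:160,72,43  45:161,86,46  46:169,108,57  
now (-42, -44) y: R,G,B
19:106,65,34  20:105,65,32  21:105,64,31  22:105,63,30  23:105,62,29  24:104,62,28  25:104,61,27  26:104,62,28  27:102,63,29  28:96,60,30  29:95,60,30  30:107,65,32  31:127,75,38  32:155,85,41  33:187,86,32  34:208,72,14  35:220,59,7  36:228,69,32  37:227,99,77  38:223,125,113  39:226,122,115  40:232,100,93  41:229,72,62  42:211,51,35  43:188,42,16  44:171,51,10  45:169,75,20  46:176,102,39  
now (-44, -46) y: R,G,B
19:106,70,39  20:107,72,41  21:109,73,43  22:110,73,42  23:110,73,41  24:110,72,39  25:109,72,38  26:109,72,39  27:108,72,39  28:101,71,38  29:96,70,38  30:104,72,39  31:127,78,42  32:157,82,44  33:188,77,41  34:206,60,31  35:213,50,30  36:220,64,53  37:221,97,89  38:218,121,115  39:219,117,112  40:224,89,86  41:227,58,54  42:218,44,31  43:202,50,25  44:187,69,30  45:180,92,41  46:183,114,55
```

```bash
cat > w.py <<'E'
from r import *
def cen(c,im,lo,hi,x0,x1,kind):
    r=rect_("scene",np.asarray(im,np.float32),c,lo,hi,.125); a,b=int((-15-x0)/.125),int((-15-x1)/.125)
    k=r[a:b].mean(0); R,G,B=k.T; y=lo+np.arange(len(k))*.125
    w=(R+G)/2-B if kind=="brass" else G
    if kind=="brass": w=np.clip(w-.35*w.max(),0,None)
    else: w=np.clip(w-np.interp(y,[lo,hi],[w[:4].mean(),w[-4:].mean()]),0,None)
    return (w*y).sum()/w.sum()
def run(c,im,p):
    print("brass",[round(cen(c,im,p-5,p+5,a,a-1.5,"brass"),2) for a in(-31.5,-33,-34.5,-36)],
     "line",[round(cen(c,im,35.2,41.5,a,a-1.5,"line"),2) for a in(-41.5,-43,-44.5)])
if __name__=="__main__":
    c,im=pickle.load(open("scene2.pkl","rb")); run(c,im,24.4)
    c,im=pickle.load(open("sceneq.pkl","rb")); run(c,im,34.6)
E
python3 w.py
```

```text
[0.5961 0.0499 0.2512] [-0.1 -7.1  1. ] 0.025577161858355887 29.997950792312622
brass [np.float64(24.37), np.float64(24.38), np.float64(24.58), np.float64(24.62)] line [np.float64(38.4), np.float64(38.43), np.float64(38.41)]
brass [np.float64(35.28), np.float64(35.33), np.float64(35.18), np.float64(34.86)] line [np.float64(38.35), np.float64(38.46), np.float64(38.35)]
```

Emit:
{"api": "arm_command", "payload": {"xyz": [[0.2, 1.2, 0], [0.1, 0.8, 0], [0, 0, 0], [0, 0, 0]], "spin": [0, 0, 0, 0]}}

```text
time: 14.65
tool_pos: [0.5964, 0.0519, 0.2512]
tool_rot: [-3.141, 0.001, 1.428]
contact_force: [0.2, -7.7, 2.2]
opening: 0.0259
grip_force: 30.0
```

Run:
```python
from w import *
c=cam("scene"); im=np.mean([c["img"]]+[cam("scene")["img"] for _ in range(3)],0).astype(np.float32)
pickle.dump((c,im),open("scenez.pkl","wb")); run(c,im,37.3)
P=cloud(c); P[...,2]-=.0003; L=loc(P,O=O2); x,y,z=L[...,0],L[...,1],L[...,2]
g=(abs(z-68)<3)&(abs(x)<28)&(y>30)&(y<190); print("block y",np.percentile(y[g],[1,99]),"x",np.percentile(x[g],[1,99]))
r=rect_("scene",im,c,20,60,.125)[...,::-1]; cv2.imwrite("pics/r3.png",cv2.resize(r,None,fx=2,fy=1.3))
```

```text
[0.5964 0.0519 0.2512] [ 0.2 -7.7  2.2] 0.02587748449313116 29.997451901435852
brass [np.float64(37.2), np.float64(36.85), np.float64(36.74), np.float64(36.84)] line [np.float64(38.3), np.float64(38.39), np.float64(38.34)]
block y [ 33.66808234 147.35685271] x [-23.73393529  20.79317799][ WARN:0@13.566] global loadsave.cpp:1063 imwrite_ Unsupported depth image for selected encoder is fallbacked to CV_8U.
```

View pics/r3.png

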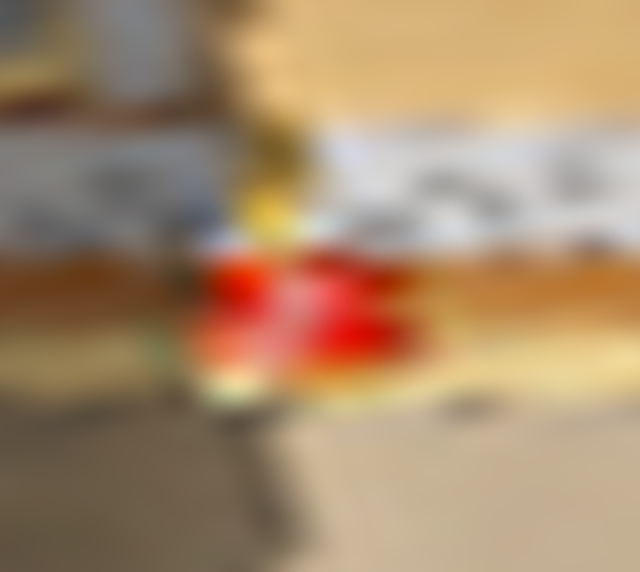

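The pointer tip is at px 270 (local y 36.9) and the white line at px 293 (38.3), so about 1.2 mm remains. I'll advance 1 mm.

Emit:
{"api": "arm_command", "payload": {"xyz": [[0.1, 0.5, 0], [0.1, 0.5, 0], [0, 0, 0], [0, 0, 0], [0, 0, 0]], "spin": [0, 0, 0, 0, 0]}}

```text
time: 15.35
tool_pos: [0.5966, 0.0528, 0.2512]
tool_rot: [-3.141, 0.002, 1.428]
contact_force: [0.7, -7.5, 0.7]
opening: 0.0252
grip_force: 30.0
```

Run:
```python
from w import *
c=cam("scene"); im=np.mean([c["img"]]+[cam("scene")["img"] for _ in range(3)],0).astype(np.float32)
run(c,im,38)
P=cloud(c); P[...,2]-=.0003; L=loc(P,O=O2); x,y,z=L[...,0],L[...,1],L[...,2]
g=(abs(z-68)<2)&(abs(x)<20)&(y>100)&(y<190); print("block far end",np.percentile(y[g],[90,99]))
```

```text
[0.5966 0.0528 0.2512] [ 0.7 -7.5  0.7] 0.025164955647649277 29.996733963489532
brass [np.float64(37.94), np.float64(37.79), np.float64(37.64), np.float64(37.61)] line [np.float64(38.24), np.float64(38.34), np.float64(38.35)]
block far end [144.51748972 148.80535054]
```

```bash
python3 -c "
from cell import *
print(hand_in())"
```

```text
the job is handed in; nothing more can be done
None
```

The job is handed in: the block lies flat in the trough and is pushed along by the pad. The grip is held squeezed, and by camera measurement the pointer stands about 0.4 mm short of the cursor line, not past it.

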